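Find the tin with the loose block

TASK

One of the two sealed tins on the tilting stand has come loose inside. First push down a tab of the left tin's cradle (left as the robot sees it) until it is fully down, and let go, then do the same with the right one: the well-packed tin swings back level, the one with a loose block inside stays tipped. Lay the loose one flat in the wooden crate and leave the well-packed one resting level in its own cradle.

Things in the scene. Friction and masses are not known exactly. Their poses are not given: they have to be found in the camera images.
- tin_left: Sealed steel tin 120 (x) x 56 (y) x 45 mm high, 0.3 kg, blank paper label on top. Origin: centre of its underside, z up. Starts in the left (stand's +y) cradle, long axis along the stand's x. Holds a 0.2 kg block: in one tin, either, it is loose, slides to the low end when tipped beyond 0.15 rad, and stays there; in the other it is wedged. Both look and weigh the same.
- tin_right: Sealed steel tin 120 (x) x 56 (y) x 45 mm high, 0.3 kg, blank paper label on top. Origin: centre of its underside, z up. Starts in the right (stand's -y) cradle, long axis along the stand's x. Holds a 0.2 kg block: in one tin, either, it is loose, slides to the low end when tipped beyond 0.15 rad, and stays there; in the other it is wedged. Both look and weigh the same.
- stand: Plywood base 160 (x) x 260 (y) x 12 mm, fixed, with two spring-levelled aluminium see-saw cradles centred at y = +75 (left) and -75 (right). Origin: centre of its underside, x away from the robot (yaw within 0.35 rad). Level cradle plates are 134 x 68, tops at height 48, so tins reach from 48 to 93. End walls and corner lips 10 high, 2 to 3 play; sides open over the middle 78.
- tilt_axis (a point): Point on the stand, 36 mm above its underside, midway between the cradles, axes as the stand's. Cradles rock about its y, 0.22 rad either way to a firm stop. To tip one, push down (2 N) the 26 mm black pad on the tab at either end, 95 mm from the cradle's middle, top 12 above this point; it sinks 21. Hold 0.5 s. 1 s after release: packed within 0.1 rad of level, loose at about 0.22.
- crate: Fixed open wooden crate, outside 240 (its x) x 220 (its y) x 50 mm high, walls and floor 8 mm thick, empty. Origin: centre of its underside, on the table; z up. It stands on the other side of the robot's middle line from the stand, which may be left or right.
There are look-alikes about, which are no part of the job. Leave any red look-alike of the tin_left alone.

How it is judged:
On the way, in this order (a step that is already met when the one before it is completed fails the run):
1. the left tin is tipped well over (more than 0.16 rad) (angle between tin_left's own z axis and vertical above 0.16 rad), for 0.2 s.
2. then the right tin is tipped well over (more than 0.16 rad) (angle between tin_right's own z axis and vertical above 0.16 rad), for 0.2 s.
At the end, for the whole second after the job is handed in: One tin lies flat (within 0.15 rad) on the floor of the crate, and the other rests in its own cradle, within 15 mm of its middle and within 0.12 rad of level, both still. Only the well-packed tin can rest level once it has been tipped (((x of tin_left in the frame of crate between -0.11 and 0.11 m and y of tin_left in the frame of crate between -0.1 and 0.1 m and z of tin_left in the frame of crate between 0 and 0.022 m and angle between tin_left's own z axis and vertical below 0.15 rad and linear speed of each of tin_left, tin_right below 0.03 m/s and x of tin_right in the frame of stand between -0.015 and 0.015 m and y of tin_right in the frame of stand between -0.09 and -0.06 m and z of tin_right in the frame of stand between 0.038 and 0.058 m and angle between tin_right's own z axis and vertical below 0.12 rad) or (x of tin_right in the frame of crate between -0.11 and 0.11 m and y of tin_right in the frame of crate between -0.1 and 0.1 m and z of tin_right in the frame of crate between 0 and 0.022 m and angle between tin_right's own z axis and vertical below 0.15 rad and linear speed of each of tin_right, tin_left below 0.03 m/s and x of tin_left in the frame of stand between -0.015 and 0.015 m and y of tin_left in the frame of stand between 0.06 and 0.09 m and z of tin_left in the frame of stand between 0.038 and 0.058 m and angle between tin_left's own z axis and vertical below 0.12 rad))); the robot touches nothing.
It fails at once if a tin is tipped over on its side (more than 60 degrees) (angle between any of tin_left, tin_right's own z axis and vertical above 1.05 rad).
It also fails if it takes over 64 s, if anything falls off the work surface, if the arm or the gripper's body presses on something with over 40 N, if the wrist force passes 120 N, or if a joint passes its speed limit or range.

ROBOT

A 7-joint arm with a two-finger parallel gripper is mounted at the origin on the work surface. World frame = base frame: x ahead of the robot, y to its left, z up, the work surface at z = 0. Lengths are in m, angles in rad, forces in N, time in s.
With the tool pointing down it reaches from about 0.4 to 0.875 m from the base axis. Payload 19.3 kg.
Tool frame: the origin (TCP) lies midway between the tips of the shut fingers; the grasp point (between the pads) lies 19 mm behind it; x points along the fingers, y is the direction in which the jaws open and shut, and the axes are right-handed (so a half turn about x gives the same grasp; the last joint's range is limited). The gripper opens to 85 mm and grips with 20 to 120 N. Pads are 22 mm wide; open, the fingers measure 114 mm over their backs; the gripper's body (76 mm by 85 mm) begins 54 mm behind the grasp point. The pads swing forward as they close: fully open they stand 13 mm farther back than shut.
Start: joints at [-1.392, 0.521, -0.036, 1.599, 0.021, 1.021, -0.113], TCP at [0.154, 0.606, 0.196] pointing down, gripper open.
Joint ranges: [-2.91, 2.91], [-0.3, 2.13], [-1.5, 1.42], [0.17, 2.43], [-1.26, 4.41], [0.16, 1.93], [-2.52, 2.52]. Speed limits (rad/s): [1.89, 1.89, 2.39, 2.39, 3.01, 3.01, 3.01].

INTERFACE

Orientations are given as [roll, pitch, yaw] about the fixed x, y, z axes, in that order (R = Rz(yaw) Ry(pitch) Rx(roll)).
In Python, from workcell import telemetry, vision, workorder gives the robot as it stands. The module is installed in compiled form; this text tells all that it offers.
- The arm moves only by the tool play_rows, never from a script. Its argument "deltas" is a list of rows, each a list of 7 numbers: the shift along the world's x, y, z in mm, then the turn, a rotation vector about the world's x, y, z in degrees, then the finger opening in mm, from 0 to 85.4. In form: [[x, y, z, wx, wy, wz, jaw], ...]. A call has 1 to 8 rows; each row shifts and turns the commanded pose from where the row before left it; what a row does not reach is not made up. A row lasts 1/8 s, in which the tool goes at most 62.5 mm and 10.7 degrees, less where a joint would pass 70% of its speed; a pose out of reach is approached as far as the arm can. A call with a gripper value outside its range is refused whole. The fingers move at their own pace and stop on an object; "grip_force" is the grip in N (left out, the last holds). Time passes only in rows, so rows that do not move let the fingers close. It gives the time, the measured TCP pose, the force and the opening at its end, in the units of the state.
- telemetry.observe(): the state, without advancing time (a new reading comes with each control period).
- vision.grab_frame(name): name is "scene" or "top"; returns the picture (420x560x3 uint8, red, green, blue); there is no depth.
- vision.camera_info(name): a dict with "mtx" (3x3 intrinsics, pixels), "k1" (the pictures are not rectified: a ray, as slopes to the right and down, at radius r is drawn at 1 + k1 r^2 times it, then the intrinsics apply), "rvec" (rotation vector, rad) and "tvec" (3), from world to camera coordinates, as OpenCV has them. Camera axes: x right, y down, z forward; pixel columns grow to the right and rows downward; lengths in m; the calibration is good to about 2 mm. A picture is of the moment at which its call begins. camera_info takes no time and is no camera call.
- workorder.job_done(): hands the job in, once; it reports no verdict.
The state is a dict: "clock": time; "qpos": joint angles; "qd": joint speeds; "joint_efforts": joint torques, N m; "position": TCP position; "tool_rot": TCP orientation; "force": force on the tool from outside, world axes, zero at the start; "moment": the same for the moment, N m; "grip_width": finger opening in m.
Only numpy, scipy, OpenCV 4.12 (cv2) and the standard library are available. Lean on these libraries where they do the work, as an engineer would, in place of code of your own. Each camera call takes 0.05 s, during which the arm holds its last target. There are 200 camera calls.

## Working session

There is one attempt and no reset: what is moved stays moved. The work goes in short steps, Python scripts to look and compute and a tool call to move; the robot and the scene stay as the last step left them, time stands still between calls to the robot, and variables do not carry over. Pictures are saved under pics/ and viewed, about 8 in all and at most 12, crops included, and the job is handed in when it is done.

Besides the shell and the picture viewer there is one more tool, called as name(argument=value, ...) on one line, values as JSON. play_rows: Moves the arm, as the interface text tells. Its arguments: {"type":"object","properties":{"deltas":{"type":"array","items":{"type":"array","items":{"type":"number"}}},"grip_force":{"type":"number"}},"required":["deltas"]}

```bash
mkdir -p pics
cat > h.py <<'E'
import numpy as np, cv2
from workcell import telemetry, vision, workorder
def cam(n):
    c=vision.camera_info(n); K=np.array(c['mtx'],float); R=cv2.Rodrigues(np.array(c['rvec'],float))[0]; t=np.array(c['tvec'],float).ravel()
    return K,float(c['k1']),R,t
def toworld(n,uv,z):
    K,k1,R,t=cam(n)
    d=np.array([k1,0,0,0,0.])
    p=cv2.undistortPointsIter(np.array(uv,float).reshape(-1,1,2),K,d,None,None,(3,50,1e-10)).reshape(-1,2)
    C=-R.T@t; r=np.c_[p,np.ones(len(p))]@R
    return C+r*((z-C[2])/r[:,2])[:,None]
def topix(n,X):
    K,k1,R,t=cam(n)
    return cv2.projectPoints(np.array(X,float).reshape(-1,1,3),R,t,K,np.array([k1,0,0,0,0.]))[0].reshape(-1,2)
def snap(n,f):
    im=vision.grab_frame(n); cv2.imwrite('pics/'+f,np.ascontiguousarray(im[:,:,::-1])); return im
E
python3 - <<'E'
from h import *
for n in('scene','top'):
    snap(n,n+'0.png'); K,k,R,t=cam(n); print(n,K.tolist(),k,(-R.T@t),R[2])
print(telemetry.observe())
E
```

```text
scene [[381.24403150573943, 0.0, 274.96068821943675], [0.0, 381.24403150573943, 214.9492769361805], [0.0, 0.0, 1.0]] -0.05150724294650783 [ 0.88842214 -0.10656745  0.70199675] [-0.5346058   0.14446459 -0.83266237]
top [[500.6861293798427, 0.0, 277.69782546897056], [0.0, 500.6861293798427, 213.39716617356558], [0.0, 0.0, 1.0]] -0.0746576447105892 [0.23035802 0.00297091 1.10342349] [ 2.31539908e-01 -3.64604958e-04 -9.72825338e-01]
{'clock': 0.1, 'qpos': array([-1.39218998,  0.52194622, -0.03632239,  1.59993983,  0.02121258,
        1.02108913, -0.11282091]), 'qd': array([-0.00044491, -0.00214058, -0.00094144, -0.00020314,  0.0004219 ,
        0.00056332, -0.00079722]), 'joint_efforts': array([ 4.13475267e-03, -9.28494716e+01,  1.98431700e+00, -3.70532084e+01,
        1.81172113e-02,  5.51839927e-03, -6.84782390e-05]), 'position': array([0.15386487, 0.6054258 , 0.19579246]), 'tool_rot': array([-1.48819444,  1.56979912, -1.73703066]), 'force': array([ 0.05991148, -0.13426972,  0.17627254]), 'moment': array([0.0152829 , 0.01815169, 0.03782011]), 'grip_width': 0.08509220420493661}
```

View pics/top0.png

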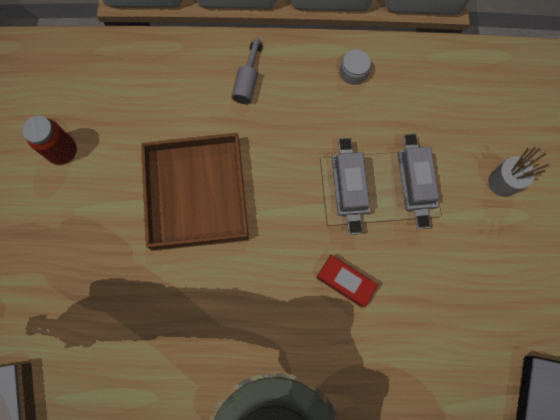

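View pics/scene0.png

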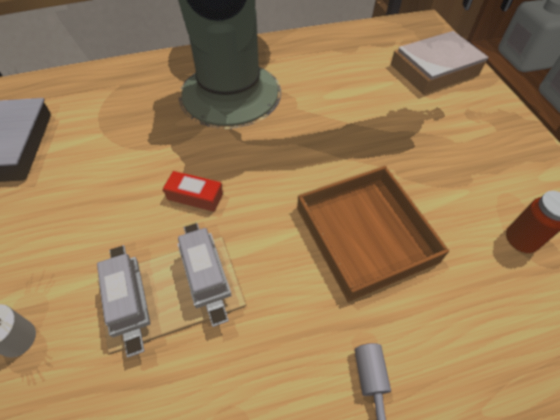

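The top view (robot at the bottom, +y to the left) shows the left cradle's tin at (351,183) and the right one at (419,178). The black pads are at (345,145) and (355,227) for the left cradle, (411,140) and (423,221) for the right. The crate is at (195,190).
Things that could be taken for the tins: the grey tins at (351,183) and (419,178), which I choose because they sit on the stand, the red tin at (347,281), which I leave alone, and the trays at (10,390) and (545,385), which are not part of the job.

```bash
cat > m.py <<'E'
from h import *
def blobs(im,mask,lo,hi):
    n,l,s,c=cv2.connectedComponentsWithStats(mask.astype(np.uint8)); 
    return [(c[i],s[i,4]) for i in range(1,n) if lo<s[i,4]<hi]
E
python3 - <<'E'
from m import *
print(topix('top',[[.154,.606,.196],[0,0,0]]))
for n,(x0,x1,y0,y1) in(('top',(310,445,125,240)),('scene',(90,250,220,360))):
    im=cv2.imread(f'pics/{n}0.png'); v=im.max(2); m=np.zeros(v.shape,bool); m[y0:y1,x0:x1]=v[y0:y1,x0:x1]<55
    b=blobs(im,m,25,300)
    for c,a in b: print(n,'pad',c.round(1),a,toworld(n,[c],.048)[0].round(4))
    hsv=cv2.cvtColor(im,cv2.COLOR_BGR2HSV); m[:]=0; m[y0:y1,x0:x1]=((hsv[...,1]<60)&(hsv[...,2]>170))[y0:y1,x0:x1]
    for c,a in blobs(im,m,60,900): print(n,'label',c.round(1),a,toworld(n,[c],.093)[0].round(4))
    m[y0:y1,x0:x1]=(hsv[...,1]<70)[y0:y1,x0:x1]
    for c,a in blobs(im,m,300,9000): print(n,'grey',c.round(1),a)
t=cv2.imread('pics/top0.png')[120:260,130:450]
cv2.imwrite('pics/crop0.png',cv2.resize(t,None,fx=2.5,fy=2.5,interpolation=cv2.INTER_CUBIC))
print('crate',toworld('top',[[142,140],[239,134],[247,241],[149,247]],.05).round(4))
E
```

```text
[[-59.36160887 363.56202674]
 [274.00976479 444.87638478]]
top pad [410.5 139.3] 96 [ 0.6608 -0.2947  0.048 ]
top pad [345.2 143.7] 98 [ 0.646  -0.1459  0.048 ]
top pad [425.7 202. ] 26 [ 0.5144 -0.322   0.048 ]
top pad [422.9 220.8] 111 [ 0.472  -0.3137  0.048 ]
top pad [355.1 226.3] 113 [ 0.4567 -0.1652  0.048 ]
top grey [418.  179.8] 2574
top grey [350.4 185.1] 2473
scene label [199.2 257.5] 481 [ 0.5506 -0.1556  0.093 ]
scene label [115.5 285.9] 526 [ 0.568  -0.3045  0.093 ]
scene grey [203.9 271.6] 3082
scene grey [123.1 298.9] 3627
crate [[0.6444 0.3119 0.05  ]
 [0.6629 0.0935 0.05  ]
 [0.4191 0.0669 0.05  ]
 [0.4012 0.276  0.05  ]]
```

View pics/crop0.png

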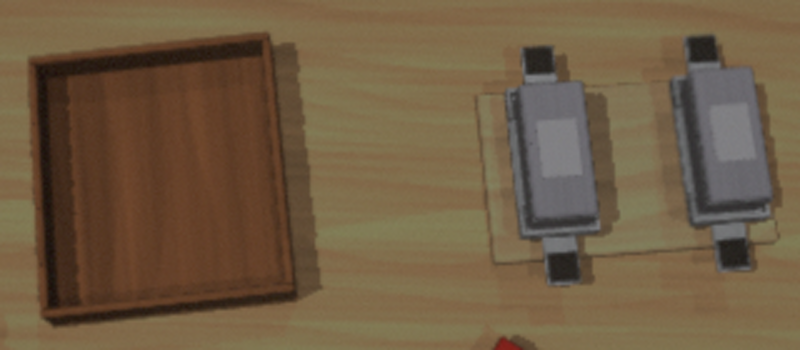

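Both tins on the stand are plain grey with blank labels, and the crop confirms the choice. From the pads, the left cradle is centred at (0.551,-0.156), the right one at (0.566,-0.304), and the yaw is about 0.10.

```bash
cat >> h.py <<'E'
from scipy.spatial.transform import Rotation as Ro
def tool():
    s=telemetry.observe(); R=Ro.from_euler('xyz',s['tool_rot']).as_matrix(); return s,R
E
python3 - <<'E'
from h import *
s,R=tool(); print(R.round(3)); print('jaw yaw deg',np.degrees(np.arctan2(R[1,1],R[0,1])), 'target', 90+5.8)
a=toworld('top',[[142,140],[239,134],[247,241],[149,247]],.05); print(a.mean(0))
E
```

```text
[[-0.     0.246  0.969]
 [-0.001  0.969 -0.246]
 [-1.    -0.001  0.   ]]
jaw yaw deg 75.74273244034408 target 95.8
[0.53191344 0.18707301 0.05      ]
```

play_rows(deltas=[[37,-25,0,0,0,2.5,0],[37,-25,0,0,0,2.5,0],[37,-25,0,0,0,2.5,0],[37,-25,0,0,0,2.5,0],[37,-25,0,0,0,2.5,0],[37,-25,0,0,0,2.5,0],[37,-25,0,0,0,2.5,0],[37,-25,0,0,0,2.5,0]])

```text
clock: 1.1
position: [0.4509, 0.4047, 0.196]
tool_rot: [-2.47, 1.57, -2.368]
force: [-0.2, 0.7, -0.4]
grip_width: -0.0004
```

play_rows(deltas=[[0,-50,0,0,0,0,0],[0,-50,0,0,0,0,0],[0,-50,0,0,0,0,0],[0,-50,0,0,0,0,0],[0,-50,0,0,0,0,0],[0,-50,0,0,0,0,0],[0,-50,0,0,0,0,0],[0,-50,0,0,0,0,0]])

```text
clock: 2.1
position: [0.4496, 0.0041, 0.1963]
tool_rot: [-1.648, 1.571, -1.547]
force: [0.4, -0.2, -0.0]
grip_width: -0.0001
```

Good tracking. Now over the left near pad and down.

play_rows(deltas=[[2,-45,0,0,0,0,0],[2,-45,-20,0,0,0,0],[1,-45,-30,0,0,0,0],[0,-34,-40,0,0,0,0],[0,0,-25,0,0,0,0],[0,0,-15,0,0,0,0],[0,0,-8,0,0,0,0],[0,0,0,0,0,0,0]])

```text
clock: 3.1
position: [0.4551, -0.1629, 0.0584]
tool_rot: [1.321, 1.571, 1.422]
force: [0.6, -0.9, 0.3]
grip_width: 0.0001
```

Run:
```python
from h import *
s,R=tool(); print(s['position'],np.degrees(np.arctan2(R[1,1],R[0,1])),R[:,0].round(3));
```

```text
[ 0.45509613 -0.16287794  0.05842236] 95.78233407849268 [ 0.  0. -1.]
```

play_rows(deltas=[[0,-2,-8,0,0,0,0],[0,0,-6,0,0,0,0],[0,0,-6,0,0,0,0],[0,0,-6,0,0,0,0],[0,0,-5,0,0,0,0],[0,0,0,0,0,0,0],[0,0,0,0,0,0,0],[0,0,0,0,0,0,0]])

```text
clock: 4.1
position: [0.455, -0.1653, 0.0275]
tool_rot: [-0.438, 1.57, -0.338]
force: [0.0, 0.2, -0.4]
grip_width: -0.0002
```

play_rows(deltas=[[0,0,-1,0,0,0,0],[0,0,-1,0,0,0,0],[0,0,0,0,0,0,0]])

```text
clock: 4.47
position: [0.4549, -0.1652, 0.0252]
tool_rot: [3.136, 1.571, -3.047]
force: [0.3, -0.4, -0.2]
grip_width: 0.0
```

Run:
```python
from h import *
snap('scene','push1.png'); im=cv2.imread('pics/push1.png'); cv2.imwrite('pics/push1c.png',cv2.resize(im[180:380,60:300],None,fx=3,fy=3))
```

```text
(no output)
```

View pics/push1c.png

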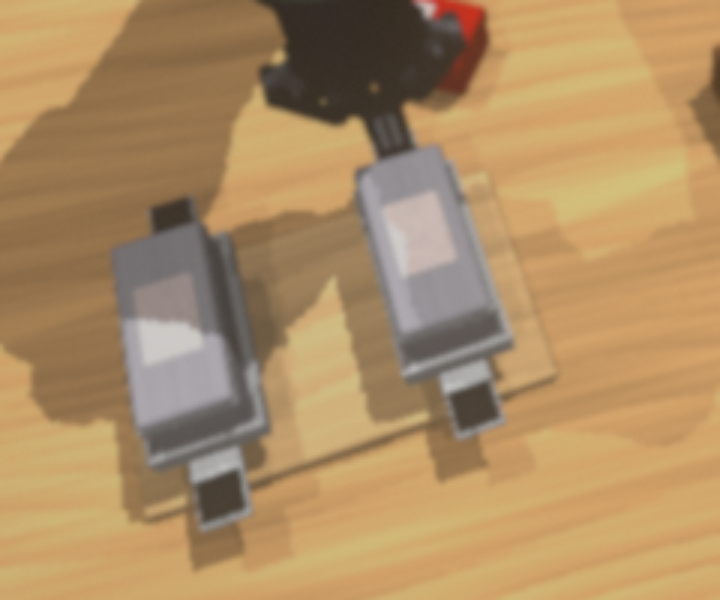

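Run:
```python
from m import *
for f in('scene0','push1'):
    im=cv2.imread(f'pics/{f}.png'); v=im.max(2); m=np.zeros(v.shape,bool); m[290:360,100:250]=v[290:360,100:250]<60
    for c,a in blobs(im,m,25,300): print(f,c.round(1),a)
print(topix('scene',[[.455,-.165,.025],[.455,-.165,.048],[.4567,-.1652,.048],[.646,-.146,.048],[.646,-.146,.069]]))
a=snap('top','push1t.png'); b=cv2.imread('pics/top0.png'); c=cv2.imread('pics/push1t.png')
cv2.imwrite('pics/cmp.png',np.hstack([cv2.resize(k[120:260,300:440],None,fx=2.8,fy=2.8) for k in(b,c)]))
print(telemetry.observe()['position'],telemetry.observe()['force'])
```

```text
[[193.03543725 233.75866205]
 [191.00691944 227.91882978]
 [191.0277517  228.63394425]
 [217.29291091 314.68269091]
 [215.74176733 310.6045839 ]]
[ 0.45492355 -0.16527061  0.02528584] [ 0.23238517 -0.03651852 -0.325758  ]
```

View pics/cmp.png

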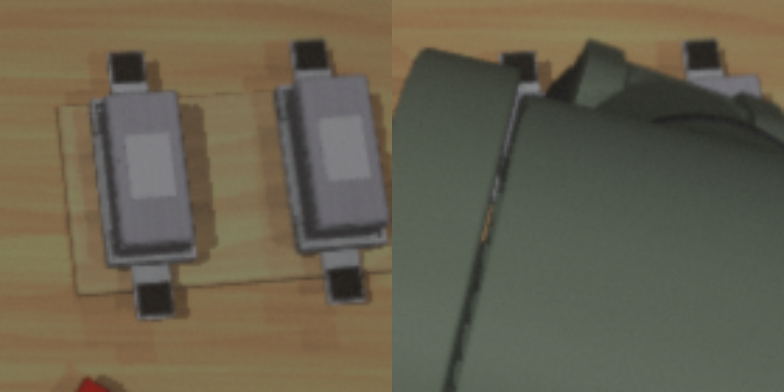

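Run:
```python
import cv2,numpy as np
cv2.imwrite('pics/cmp2.png',np.hstack([cv2.resize(cv2.imread(f'pics/{f}.png')[215:335,160:260],None,fx=4,fy=4) for f in('scene0','push1')]))
```

```text
(no output)
```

View pics/cmp2.png

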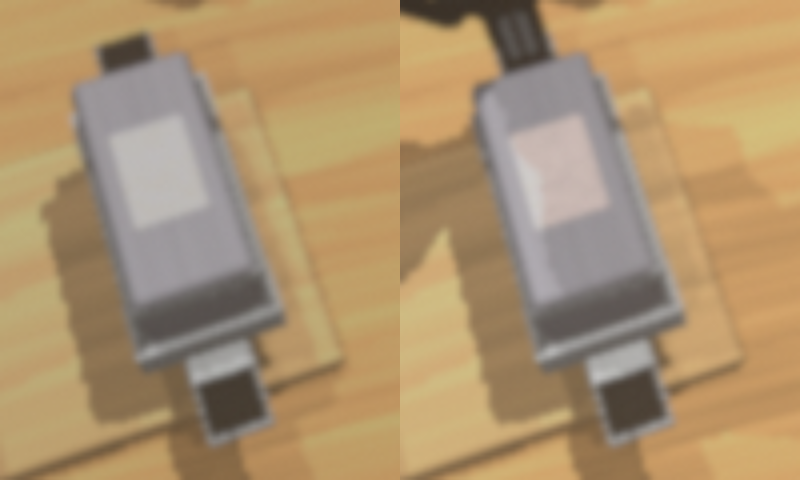

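The tin has not tilted and no force is felt, so the tip is not pressing the pad. I'll raise the tool and check the fingertip against its projection.

play_rows(deltas=[[0,0,20,0,0,0,0],[0,0,25,0,0,0,0],[0,0,0,0,0,0,0]])

```text
clock: 4.95
position: [0.4558, -0.1655, 0.0716]
tool_rot: [-0.329, 1.568, -0.229]
force: [0.4, -0.1, -0.6]
grip_width: 0.0001
```

Run:
```python
from h import *
snap('scene','up1.png'); im=cv2.imread('pics/up1.png')
s,R=tool(); print(s['position'],R.round(3))
p=topix('scene',[s['position']])[0]; print(p)
c=cv2.resize(im[140:300,110:310],None,fx=4,fy=3.6*4/3.6)[:600]; q=((p-[110,140])*4).astype(int); 
cv2.drawMarker(c,tuple(int(i) for i in q),(0,255,0),cv2.MARKER_CROSS,14,1)
cv2.imwrite('pics/up1c.png',c)
```

```text
[ 0.45533939 -0.1653015   0.07073759] [[ 0.001 -0.1    0.995]
 [-0.     0.995  0.1  ]
 [-1.    -0.     0.001]]
[188.77404599 222.02616854]
```

View pics/up1c.png

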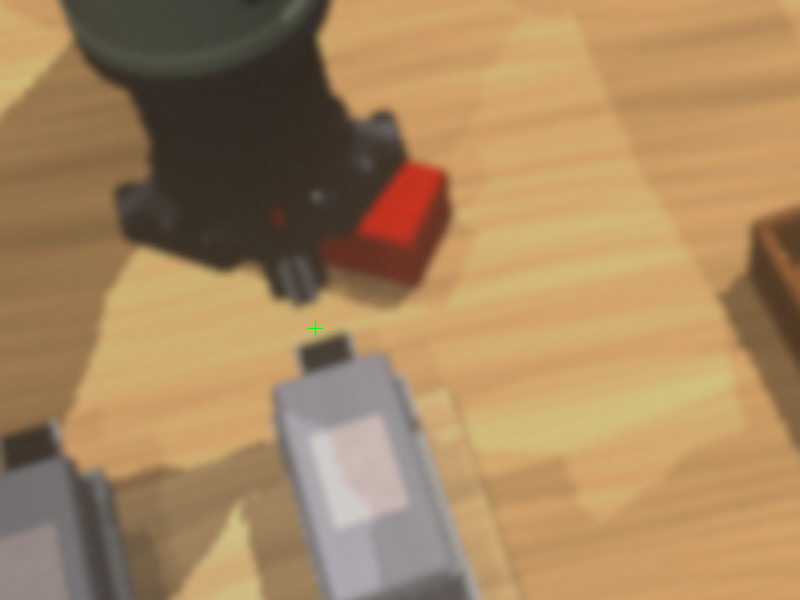

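The tips appear at about crop (297,300) and the TCP projects to (315,328). The real tips are therefore about 25 mm higher than reported, or up to about 17 mm nearer the robot. I'll probe down slowly and watch the force.

play_rows(deltas=[[5,3,-20,0,0,0,0],[0,0,-20,0,0,0,0],[0,0,-7,0,0,0,0],[0,0,-3,0,0,0,0],[0,0,-3,0,0,0,0],[0,0,0,0,0,0,0]])

```text
clock: 5.75
position: [0.46, -0.1623, 0.0175]
tool_rot: [-0.38, 1.571, -0.28]
force: [0.4, -0.4, 1.1]
grip_width: -0.0002
```

Run:
```python
from h import *
f=[];p=[]
for i in range(4): snap('scene','pr.png'); s=telemetry.observe(); f.append(s['force'])
print(np.mean(f,0),s['position'])
im=cv2.imread('pics/pr.png'); a=cv2.imread('pics/scene0.png')
g=lambda i:cv2.cvtColor(i,cv2.COLOR_BGR2GRAY)[285:330,190:240].astype(np.float32)
print(cv2.phaseCorrelate(g(a),g(im)), cv2.phaseCorrelate(g(a),g(cv2.imread('pics/push1.png'))))
```

```text
[ 0.05567951  0.26078772 -0.05597659] [ 0.46008338 -0.16231139  0.01755143]
((0.0034050127304325883, 0.42513566353290244), 0.9673363906012641) ((-0.04831883052552399, 0.4145899154513266), 0.964116840786404)
```

play_rows(deltas=[[0,0,-3,0,0,0,0],[0,0,-3,0,0,0,0],[0,0,-3,0,0,0,0],[0,0,0,0,0,0,0]])

```text
clock: 6.45
position: [0.4597, -0.1622, 0.008]
tool_rot: [2.885, 1.57, 2.985]
force: [-0.2, 0.1, 0.1]
grip_width: 0.0003
```

```bash
cat > chk.py <<'E'
from h import *
f=[]
for i in range(3): snap('scene','pr.png'); s=telemetry.observe(); f.append(s['force'])
print(np.mean(f,0).round(2),s['position'].round(4),s['clock'])
im=cv2.imread('pics/pr.png'); a=cv2.imread('pics/scene0.png')
g=lambda i:cv2.cvtColor(i,cv2.COLOR_BGR2GRAY)[y:y+45,x:x+50].astype(np.float32)
for x,y in((190,285),(105,318)): print(cv2.phaseCorrelate(g(a),g(im)))
E
python3 chk.py
```

```text
[-0.26 -0.37 -0.39] [ 0.4599 -0.1623  0.0083] 6.6
((-0.46255063499430804, -0.33191792705038736), 0.8820415386623807)
((-0.03221850857320874, 0.5119752509862607), 0.9987703234354655)
```

play_rows(deltas=[[0,0,-3,0,0,0,0],[0,0,-3,0,0,0,0],[0,0,0,0,0,0,0]])

```text
clock: 6.98
position: [0.4598, -0.1622, 0.002]
tool_rot: [2.88, 1.57, 2.98]
force: [-0.9, 0.3, 1.3]
grip_width: 0.0002
```

```bash
python3 chk.py
python3 - <<'E'
from h import *
im=cv2.imread('pics/pr.png'); p=topix('scene',[telemetry.observe()['position']])[0]
c=cv2.resize(im[170:340,110:290],None,fx=3.5,fy=3.5); cv2.drawMarker(c,tuple(int(i) for i in (p-[110,170])*3.5),(0,255,0),0,14,1)
cv2.imwrite('pics/prc.png',c)
E
```

```text
[ 0.02 -0.01  0.23] [ 0.4599 -0.1622  0.0023] 7.125
((-0.4908355160003346, 0.0530120300153456), 0.28902677408854166)
((-0.008840777680987344, 0.4953961441926822), 1.0003560540941026)
```

View pics/prc.png

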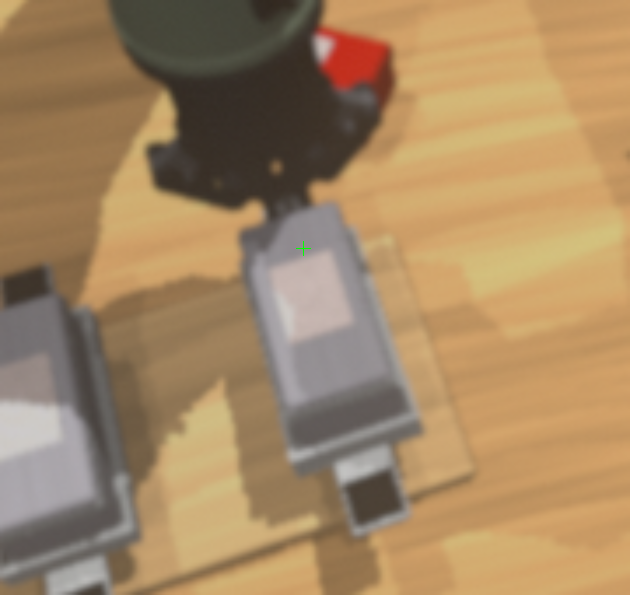

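play_rows(deltas=[[0,0,-3,0,0,0,0],[0,0,-3,0,0,0,0],[0,0,0,0,0,0,0]])

```text
clock: 7.5
position: [0.4598, -0.1622, -0.004]
tool_rot: [2.883, 1.57, 2.984]
force: [-0.7, 0.5, 0.2]
grip_width: 0.0001
```

```bash
cat > pad.py <<'E'
from m import *
f=[]
for i in range(2): snap('scene','pr.png'); s=telemetry.observe(); f.append(s['force'])
print(np.mean(f,0).round(2),s['position'].round(4),s['clock'])
for n in('scene0','pr'):
    v=cv2.imread(f'pics/{n}.png').max(2)
    for x0,x1,y0,y1 in((195,235,298,330),(110,150,325,360)):
        w=255-v[y0:y1,x0:x1].astype(float); w=np.clip(w-160,0,None)  # dark pad
        m=(v[y0:y1,x0:x1]<95).astype(np.uint8); k,l,st,c=cv2.connectedComponentsWithStats(m)
        print(n,[(c[i].round(1)+[x0,y0],st[i,4]) for i in range(1,k) if st[i,4]>60])
E
python3 pad.py
```

```text
[-0.93 -0.03 -0.4 ] [ 0.4598 -0.1623 -0.0037] 7.6
scene0 [(array([217.5, 315.1]), np.int32(170))]
scene0 [(array([116.6, 326.6]), np.int32(66)), (array([132.8, 345.1]), np.int32(190))]
pr [(array([215.5, 309.5]), np.int32(147))]
pr [(array([133. , 344.9]), np.int32(174))]
```

play_rows(deltas=[[0,0,-1,0,0,0,0],[0,0,0,0,0,0,0],[0,0,0,0,0,0,0],[0,0,0,0,0,0,0]])

```text
clock: 8.1
position: [0.46, -0.1623, -0.0047]
tool_rot: [-0.689, 1.571, -0.588]
force: [-0.1, -0.3, -0.3]
grip_width: 0.0002
```

```bash
python3 pad.py
```

```text
[ 0.07 -0.08 -0.29] [ 0.4599 -0.1623 -0.0047] 8.2
scene0 [(array([217.5, 315.1]), np.int32(170))]
scene0 [(array([116.6, 326.6]), np.int32(66)), (array([132.8, 345.1]), np.int32(190))]
pr [(array([215.4, 309.2]), np.int32(144))]
pr [(array([133. , 344.9]), np.int32(173))]
```

play_rows(deltas=[[0,0,-2,0,0,0,0],[0,0,-1,0,0,0,0],[0,0,0,0,0,0,0],[0,0,0,0,0,0,0]])

```text
clock: 8.7
position: [0.4603, -0.1624, -0.0066]
tool_rot: [-0.214, 1.57, -0.114]
force: [-7.2, 2.8, 35.4]
grip_width: 0.0
```

```bash
python3 pad.py|grep -v scene0
```

```text
[-7.82  3.17 35.58] [ 0.4602 -0.1624 -0.0066] 8.8
pr [(array([215.2, 308.7]), np.int32(142))]
pr [(array([133. , 344.9]), np.int32(174))]
```

Firm stop reached: 35 N, tilt visible in the far pad's shift from (217.5,315.1) to (215.2,308.7). The real tips sit about 30 mm above the reported TCP. Now I'll release and move to the right near pad.

play_rows(deltas=[[0,0,3,0,0,0,0],[0,0,15,0,0,0,0],[0,0,30,0,0,0,0],[5,-50,10,0,0,0,0],[5,-50,0,0,0,0,0],[5,-49,0,0,0,0,0],[0,0,0,0,0,0,0]])

```text
clock: 9.68
position: [0.4743, -0.3153, 0.051]
tool_rot: [-1.382, 1.569, -1.286]
force: [0.5, 1.7, -0.2]
grip_width: -0.0002
```

```bash
python3 pad.py|grep -v scene0
```

```text
[ 0.07  0.66 -0.2 ] [ 0.4747 -0.3113  0.0507] 9.775
pr [(array([217.1, 314.7]), np.int32(181))]
pr [(array([116.6, 326.6]), np.int32(66)), (array([132.9, 345. ]), np.int32(191))]
```

play_rows(deltas=[[0,0,-20,0,0,0,0],[0,0,-15,0,0,0,0],[0,0,-6,0,0,0,0],[0,0,-6,0,0,0,0],[0,0,-6,0,0,0,0],[0,0,-2,0,0,0,0],[0,0,-1,0,0,0,0],[0,0,0,0,0,0,0]])

```text
clock: 10.78
position: [0.475, -0.3113, -0.0055]
tool_rot: [-0.543, 1.571, -0.443]
force: [0.0, 0.5, 1.6]
grip_width: 0.0003
```

```bash
python3 pad.py|grep -v scene0
```

```text
[-0.17  0.25  2.58] [ 0.475  -0.3113 -0.0055] 10.875
pr [(array([217.1, 314.5]), np.int32(172))]
pr [(array([128.6, 339.2]), np.int32(177))]
```

play_rows(deltas=[[0,0,-1,0,0,0,0],[0,0,0,0,0,0,0],[0,0,0,0,0,0,0],[0,0,0,0,0,0,0],[0,0,0,0,0,0,0]])

```text
clock: 11.5
position: [0.4751, -0.3114, -0.006]
tool_rot: [-0.554, 1.57, -0.454]
force: [-4.3, 2.9, 14.9]
grip_width: -0.0001
```

play_rows(deltas=[[0,0,5,0,0,0,0],[0,0,20,0,0,0,0],[0,0,40,0,0,0,0],[0,0,50,0,0,0,85],[0,0,50,0,0,0,85],[0,0,0,0,0,0,85],[0,0,0,0,0,0,85],[0,0,0,0,0,0,85]])

```text
clock: 12.5
position: [0.4744, -0.3109, 0.1573]
tool_rot: [2.571, 1.569, 2.672]
force: [0.0, 0.7, -0.3]
grip_width: 0.0849
```

```bash
python3 pad.py|grep -v scene0; python3 -c "
import cv2;cv2.imwrite('pics/rel.png',cv2.resize(cv2.imread('pics/pr.png')[170:370,60:300],None,fx=3,fy=3))"
```

```text
[ 0.16 -0.42 -0.68] [ 0.4745 -0.3111  0.1574] 12.6
pr [(array([217.1, 314.7]), np.int32(186))]
pr [(array([128.6, 339.1]), np.int32(182))]
```

View pics/rel.png

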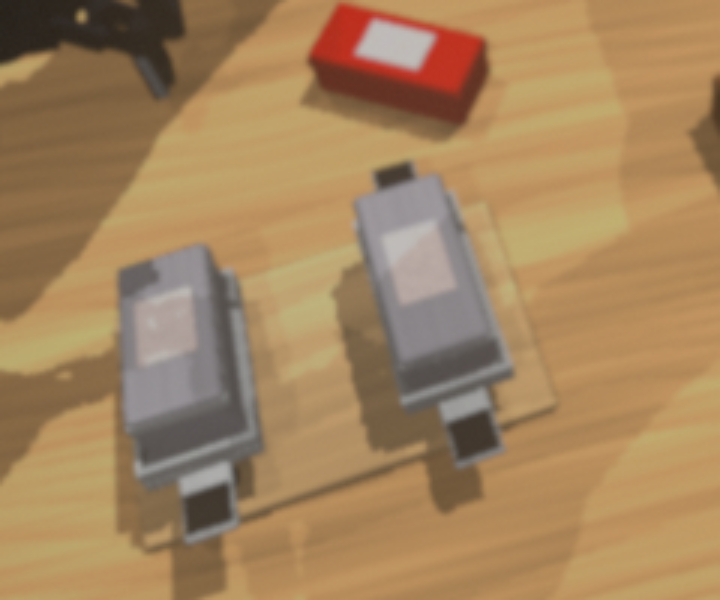

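The right tin stays tipped with its near end low (far pad (128.6,339), was (132.8,345)). The left tin is back level (far pad (217.1,314.7)). So the right tin is the loose one. I'll go over its middle with the jaws open, then down.

play_rows(deltas=[[28,3,0,0,0,0,85],[28,3,0,0,0,0,85],[28,3,0,0,0,0,85],[0,0,-25,0,0,0,85],[0,0,-25,0,0,0,85],[0,0,-20,0,0,0,85],[0,0,0,0,0,0,85]])

```text
clock: 13.48
position: [0.5578, -0.3017, 0.0865]
tool_rot: [2.645, 1.567, 2.745]
force: [-0.4, 0.6, 0.4]
grip_width: 0.085
```

```bash
python3 pad.py|grep -v scene0
python3 - <<'E'
from h import *
im=cv2.imread('pics/pr.png'); s,R=tool(); X=s['position']
P=[X+R@[-.031-.013,d,0] for d in(-.0425,.0425)]; p=topix('scene',P); print(p)
c=cv2.resize(im[150:350,10:250],None,fx=3.2,fy=3)
for q in p: cv2.drawMarker(c,(int((q[0]-10)*3.2),int((q[1]-150)*3)),(0,255,0),0,14,1)
cv2.imwrite('pics/over.png',c)
E
```

```text
[-0.51 -0.63  0.75] [ 0.559  -0.3024  0.0885] 13.575
pr [(array([217.2, 314.6]), np.int32(180))]
pr [(array([128.8, 338.9]), np.int32(192))]
[[ 82.27639002 279.30661559]
 [133.73143718 263.00599607]]
```

View pics/over.png

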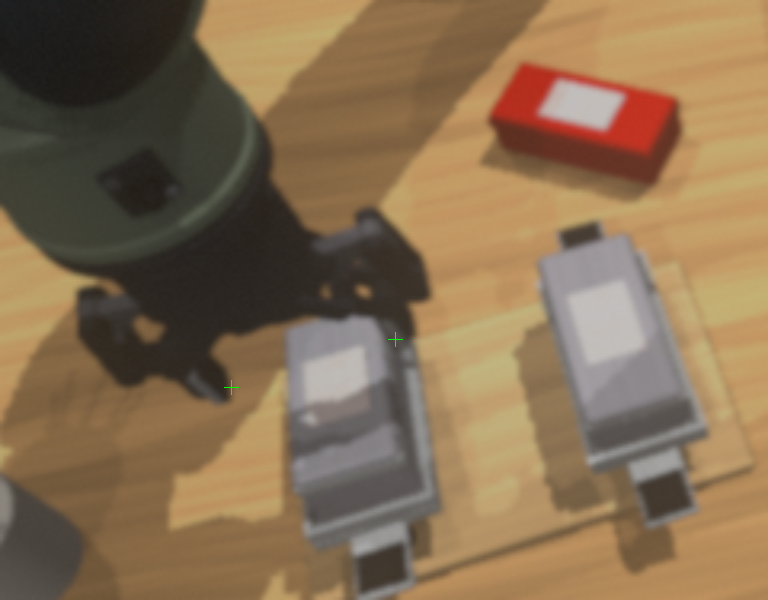

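Run:
```python
from h import *
b=np.array([.559,-.302,0])
for dx in(0,-.015):
  for z in(.1365,.1965): 
    for y in (-.0425,0,.0425):
      for ex in (-.011,.011,.038): print(dx,z,y,ex,topix('scene',[b+[dx+ex-.1*y,y,z]])[0].round(1))
```

```text
0 0.1365 -0.0425 -0.011 [ 81.4 272.3]
0 0.1365 -0.0425 0.011 [ 81.3 284.4]
0 0.1365 -0.0425 0.038 [ 81.2 299.8]
0 0.1365 0 -0.011 [107.4 264.2]
0 0.1365 0 0.011 [107.8 276. ]
0 0.1365 0 0.038 [108.3 291. ]
0 0.1365 0.0425 -0.011 [133.  256.1]
0 0.1365 0.0425 0.011 [133.8 267.7]
0 0.1365 0.0425 0.038 [134.9 282.4]
0 0.1965 -0.0425 -0.011 [ 64.8 255.2]
0 0.1965 -0.0425 0.011 [ 64.3 268. ]
0 0.1965 -0.0425 0.038 [ 63.7 284.5]
0 0.1965 0 -0.011 [ 93.1 246.6]
0 0.1965 0 0.011 [ 93.2 259.1]
0 0.1965 0 0.038 [ 93.3 275.1]
0 0.1965 0.0425 -0.011 [121.  238.1]
0 0.1965 0.0425 0.011 [121.6 250.3]
0 0.1965 0.0425 0.038 [122.4 265.9]
-0.015 0.1365 -0.0425 -0.011 [ 81.5 264.3]
-0.015 0.1365 -0.0425 0.011 [ 81.4 276.1]
-0.015 0.1365 -0.0425 0.038 [ 81.3 291.1]
-0.015 0.1365 0 -0.011 [107.2 256.3]
-0.015 0.1365 0 0.011 [107.5 267.9]
-0.015 0.1365 0 0.038 [108.  282.6]
-0.015 0.1365 0.0425 -0.011 [132.4 248.5]
-0.015 0.1365 0.0425 0.011 [133.2 259.8]
-0.015 0.1365 0.0425 0.038 [134.3 274.1]
-0.015 0.1965 -0.0425 -0.011 [ 65.1 246.8]
-0.015 0.1965 -0.0425 0.011 [ 64.6 259.3]
-0.015 0.1965 -0.0425 0.038 [ 64.  275.2]
-0.015 0.1965 0 -0.011 [ 93.1 238.4]
-0.015 0.1965 0 0.011 [ 93.1 250.5]
-0.015 0.1965 0 0.038 [ 93.2 266.1]
-0.015 0.1965 0.0425 -0.011 [120.5 230.1]
-0.015 0.1965 0.0425 0.011 [121.2 241.9]
-0.015 0.1965 0.0425 0.038 [122.  257.1]
```

play_rows(deltas=[[2,0,-15,0,0,0,85],[2,0,-15,0,0,0,85],[0,0,-12,0,0,0,85],[0,0,-10,0,0,0,85],[0,0,-6,0,0,0,85],[0,0,0,0,0,0,85]])

```text
clock: 14.32
position: [0.5627, -0.3022, 0.0299]
tool_rot: [2.691, 1.57, 2.792]
force: [-0.4, -0.5, 0.4]
grip_width: 0.0853
```

```bash
python3 pad.py|grep -v scene0; python3 -c "
import cv2;cv2.imwrite('pics/dn.png',cv2.resize(cv2.imread('pics/pr.png')[200:370,30:250],None,fx=3.2,fy=3.2))"
```

```text
[-0.45 -0.55  0.13] [ 0.5631 -0.3024  0.0306] 14.425
pr [(array([217.2, 314.6]), np.int32(179))]
pr [(array([128.8, 338.9]), np.int32(193))]
```

View pics/dn.png

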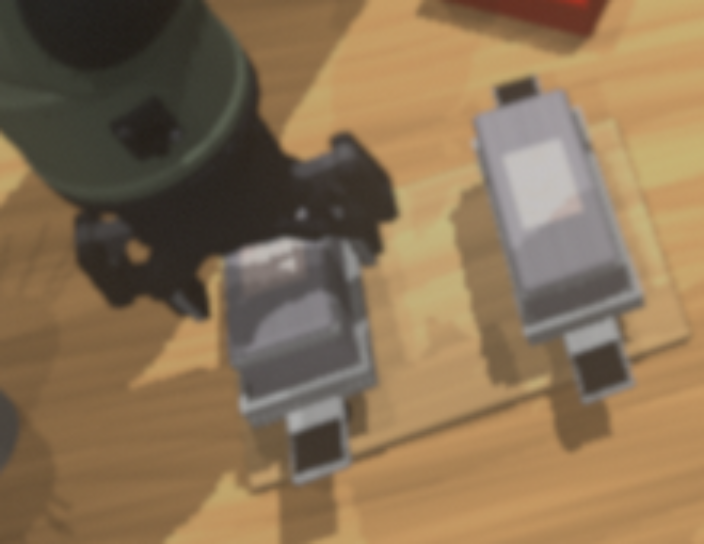

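play_rows(deltas=[[0,0,-7,0,0,0,85],[0,0,-5,0,0,0,85],[0,0,0,0,0,0,85],[0,0,0,0,0,0,50],[0,0,0,0,0,0,50],[0,0,0,0,0,0,50],[0,0,0,0,0,0,50],[0,0,0,0,0,0,50]], grip_force=80)

```text
clock: 15.42
position: [0.5631, -0.3025, 0.0188]
tool_rot: [-0.701, 1.57, -0.6]
force: [-1.8, 0.7, 4.9]
grip_width: 0.0549
```

play_rows(deltas=[[0,0,0,0,0,0,50],[0,0,8,0,0,0,50],[0,0,12,0,0,0,50],[0,0,15,0,0,0,50],[0,0,0,0,0,0,50]])

```text
clock: 16.05
position: [0.5633, -0.3026, 0.0545]
tool_rot: [-0.602, 1.569, -0.502]
force: [-0.4, -0.2, -3.1]
grip_width: 0.0551
```

```bash
python3 pad.py|grep -v scene0; python3 -c "
from h import *
print(telemetry.observe()['grip_width'])"
```

```text
[-0.2   0.21 -3.23] [ 0.5627 -0.3022  0.0532] 16.15
pr [(array([217.2, 314.6]), np.int32(179))]
pr [(array([132.9, 344.9]), np.int32(196))]
0.05516806954255331
```

play_rows(deltas=[[0,0,25,0,0,0,50],[0,0,30,0,0,0,50],[0,0,30,0,0,0,50],[0,0,30,0,0,0,50],[-2,25,5,0,0,0,50],[-3,40,0,0,0,0,50],[-3,40,0,0,0,0,50],[-3,40,0,0,0,0,50]])

```text
clock: 17.15
position: [0.551, -0.155, 0.1723]
tool_rot: [2.68, 1.569, 2.781]
force: [0.6, 0.6, -3.3]
grip_width: 0.0552
```

play_rows(deltas=[[-4,45,0,0,0,0,50],[-4,45,0,-0.2,2,0,50],[-4,45,0,-0.2,2,0,50],[-4,45,0,-0.2,2,0,50],[-4,45,0,-0.2,2,0,50],[-4,45,0,-0.2,2,0,50],[-4,45,0,-0.25,2.5,0,50],[-4,31,0,0,0,0,50]])

```text
clock: 18.15
position: [0.5187, 0.1914, 0.1719]
tool_rot: [3.141, 1.349, -3.04]
force: [-0.3, -0.6, -3.4]
grip_width: 0.0554
```

Run:
```python
from h import *
snap('scene','mid.png'); s,R=tool(); print(s['position'],s['grip_width'],s['force'],s['clock'],R[:,0].round(3))
```

```text
[0.51754002 0.19556436 0.17190149] 0.054902916269640646 [-2.57777904  5.70709048 -3.1126429 ] 18.2 [-0.219 -0.021 -0.975]
```

play_rows(deltas=[[5,-5,-30,0,0,0,50],[0,0,-40,0,0,0,50],[0,0,-40,0,0,0,50],[0,0,-35,0,0,0,50],[0,0,-20,0,0,0,50],[0,0,-10,0,0,0,50],[0,0,-6,0,0,0,50],[0,0,0,0,0,0,50]])

```text
clock: 19.2
position: [0.5252, 0.1839, -0.0073]
tool_rot: [3.14, 1.352, -3.042]
force: [0.0, 0.6, -2.1]
grip_width: 0.0555
```

play_rows(deltas=[[0,0,-3,0,0,0,50],[0,0,-2,0,0,0,50],[0,0,0,0,0,0,50]])

```text
clock: 19.58
position: [0.5249, 0.1837, -0.0127]
tool_rot: [3.141, 1.352, -3.042]
force: [0.5, 0.6, -3.1]
grip_width: 0.0549
```

play_rows(deltas=[[0,0,-2,0,0,0,50],[0,0,-1,0,0,0,50],[0,0,0,0,0,0,50]])

```text
clock: 19.95
position: [0.5249, 0.1837, -0.0158]
tool_rot: [3.141, 1.351, -3.042]
force: [0.3, 0.6, -3.8]
grip_width: 0.055
```

play_rows(deltas=[[0,0,-1,0,0,0,50],[0,0,-1,0,0,0,50],[0,0,0,0,0,0,50]])

```text
clock: 20.32
position: [0.5249, 0.1837, -0.0178]
tool_rot: [3.141, 1.351, -3.042]
force: [-0.2, -0.3, -2.0]
grip_width: 0.0552
```

play_rows(deltas=[[0,0,-1,0,0,0,50],[0,0,-1,0,0,0,50],[0,0,0,0,0,0,50]])

```text
clock: 20.7
position: [0.5251, 0.1837, -0.0194]
tool_rot: [3.141, 1.352, -3.042]
force: [0.6, 0.0, 3.4]
grip_width: 0.0551
```

play_rows(deltas=[[0,0,-1,0,0,0,50],[0,0,0,0,0,0,50]])

```text
clock: 20.95
position: [0.5253, 0.1838, -0.0201]
tool_rot: [3.14, 1.352, -3.043]
force: [0.8, -0.0, 11.5]
grip_width: 0.0552
```

The tin is on the floor at the predicted height. I'll open, retreat upward and check.

play_rows(deltas=[[0,0,0,0,0,0,85],[0,0,0,0,0,0,85],[0,0,0,0,0,0,85],[0,0,10,0,0,0,85],[0,0,30,0,0,0,85],[0,0,45,0,0,0,85],[0,0,45,0,0,0,85],[0,0,45,0,0,0,85]])

```text
clock: 21.95
position: [0.5248, 0.1837, 0.1565]
tool_rot: [3.14, 1.352, -3.043]
force: [0.6, 0.8, -0.6]
grip_width: 0.0851
```

play_rows(deltas=[[-15,40,10,0,0,0,85],[-15,40,0,0,0,0,85],[-15,40,0,0,0,0,85],[-15,40,0,0,0,0,85],[-15,40,0,0,0,0,85],[0,0,0,0,0,0,85],[0,0,0,0,0,0,85]])

```text
clock: 22.82
position: [0.4502, 0.3832, 0.1647]
tool_rot: [-3.141, 1.352, -3.041]
force: [0.7, -0.3, -0.3]
grip_width: 0.0849
```

```bash
python3 pad.py|grep -v scene0
python3 - <<'E'
from h import *
snap('top','end.png'); im=cv2.imread('pics/end.png'); sc=cv2.imread('pics/pr.png')
cv2.imwrite('pics/endc.png',np.hstack([cv2.resize(sc,(440,330)),cv2.resize(im[110:260,130:450],None,fx=1.1,fy=2.2)]))
a=cv2.resize(sc[140:370,90:460],(560,348)); b=cv2.resize(im[110:260,130:450],(560,262))[:252]
cv2.imwrite('pics/endc.png',np.vstack([a,b])); s,R=tool(); print(s['position'],s['grip_width'],s['force'])
E
```

```text
[ 0.08 -0.49 -0.2 ] [0.4506 0.3827 0.1646] 22.925
pr [(array([217.3, 314.6]), np.int32(168))]
pr [(array([132.9, 345.1]), np.int32(185))]
[0.45056292 0.38274031 0.16454034] 0.08498121324164104 [-0.45461886 -0.49227399  0.71433024]
```

View pics/endc.png

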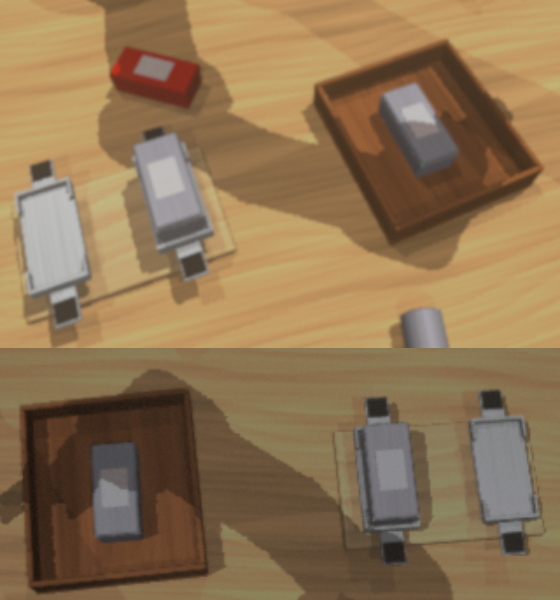

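The tin lies flat in the middle of the crate, at (418,128) in the scene part and (116,490) in the top part. The left tin is level in its cradle, the red tin is untouched and the gripper is clear.

```bash
python3 -c "
from workcell import workorder
print(workorder.job_done())"
```

```text
the job is handed in; nothing more can be done
None
```

I tipped the left cradle down to its stop and let go, then the right. The left tin swung back level and the right stayed tipped, so the right one is loose. I gripped it, levelled it in the air and laid it in the crate, then handed the job in at about 23 s on the robot's clock.

**Last checks:**
- **Right tin:** the final pictures show it flat near the middle of the crate. I judged this by eye and did not measure its angle.
- **Left tin:** it is level in its cradle. Its far pad is at (217.3,314.6), against (217.5,315.1) at the start.
- **Robot:** the gripper is open and clear of everything, with only noise on the force reading. The red look-alike was not moved.

**What disagreed:** the reported TCP was about 30–35 mm below the real fingertips, so my first push on the left pad never reached it. I corrected by probing down until I felt the stop. The pictures also left up to about 10 mm of doubt in the tool's x position, but the grasp and placing came out as planned. At the stop the fingertips pressed the left pad with about 35 N, below the 40 N limit.

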